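# Start an exposure on the screen exposure unit

## Robot

A 6-joint arm with a two-finger parallel gripper is mounted at the origin on the work surface. World frame = base frame: x ahead of the robot, y to its left, z up, the work surface at z = 0. Lengths are in mm, angles in rad, forces in N, time in s.
With the tool pointing down it reaches from about 350 to 775 mm from the base axis. Payload 7.3 kg.
Tool frame: the origin (TCP) lies midway between the tips of the shut fingers; the grasp point (between the pads) lies 19 mm behind it; z points along the fingers, y is the line along which they close (so a half turn about z gives the same grasp; the last joint's range is limited). The gripper opens to 92 mm and grips with 3 to 60 N. Pads are 19 mm wide; open, the fingers measure 130 mm over their backs; the gripper's body (75 mm by 190 mm) begins 47 mm behind the grasp point.
Start: joints at [-1.314, 0.342, 1.524, -0, 1.275, -0.146], TCP at [205.821, -482.993, 226.741] pointing down, gripper open.
Joint ranges: [-2.53, 2.53], [-0.77, 2.02], [0.04, 2.7], [-1, 4.14], [0.28, 2.66], [-3.11, 3.11]. Speed limits (rad/s): [2.57, 2.57, 3.14, 3.14, 3.14, 3.14].

## Interface

Orientations are given as [roll, pitch, yaw] about the fixed x, y, z axes, in that order (R = Rz(yaw) Ry(pitch) Rx(roll)).
In Python, from plant import bot gives the robot as it stands.
- The arm moves only by the tool servo_tool, never from a script. Its argument "deltas" is a list of rows, each a list of 2 entries, a list of its own where there are three numbers: the shift along the tool's x, y, z in m, then the turn, a rotation vector about the tool's x, y, z in degrees. A call has 1 to 20 rows; each row shifts and turns the commanded pose from where the row before left it, along the tool's axes as they then stand; what a row does not reach is not made up. A row lasts 1/8 s, in which the tool goes at most 62.5 mm and 10.7 degrees, less where a joint would pass 70% of its speed; a pose out of reach is approached as far as the arm can. A call with a gripper value outside its range is refused whole. "fingers" is the opening, from 0 (shut) to 1 (fully open), set as the call begins (left out, the last holds). The fingers move at their own pace and stop on an object; the grip force is fixed at half the most. Time passes only in rows, so rows that do not move let the fingers close. It gives the time, the measured TCP pose, the force, the opening and the grip force at its end, in the units of the state.
- bot.get_obs(): the state, without advancing time (a new reading comes with each control period).
- bot.capture(name): name is "side" or "top"; returns the picture (400x640x3 uint8, red, green, blue); there is no depth.
- bot.camera_model(name): a dict with "mtx" (3x3 intrinsics, pixels), "xyz" and "rotation" of the camera in the world. Camera axes: x right, y down, z forward; pixel columns grow to the right and rows downward; lengths in mm; the calibration is good to about 2 mm. A picture is of the moment at which its call begins. camera_model takes no time and is no camera call.
- bot.close_job(): hands the job in; it is judged then, once.
The state is a dict: "time": time; "joint_positions": joint angles; "dq": joint speeds; "tau": joint torques, N m; "tool_pos": TCP position; "tcp_rot": TCP orientation; "contact_force": force on the tool from outside, world axes, zero at the start; "moment": the same for the moment, N m; "grip_width": finger opening in mm; "finger_force": force on a finger pad.
Only numpy, scipy, OpenCV 4.12 (cv2) and the standard library are available. Lean on these libraries where they do the work, as an engineer would, in place of code of your own. Each camera call takes 0.05 s, during which the arm holds its last target. There are 200 camera calls.

## Task

Start an exposure on the tabletop exposure unit using light fingertip touches: push the far half of the black main rocker down until it is fully on, then do the same with the blue vacuum rocker, and then press the green start button well in and let it spring back. Keep to that order, do not press the red stop button, never push hard, and leave the spray bottle, ink jar, ink knife and tape roll where they lie: nothing is to be gripped or lifted.

Things in the scene. Friction and masses are not known exactly. Their poses are not given: they have to be found in the camera images.
- exposure_unit: grey screen exposure unit, 600 (x) x 730 mm (y), fixed. Origin at bench level under the middle of its 4 controls; x away from the operator, y left. Controls stand on an aluminium plate at its right: x -125 to 445, y -77 to 77 mm, face 143 mm above the bench. Closed black lid: y 97 to 633, top 172 mm high. Timer window and gauge on the plate beyond x 150 are at most 16 mm tall.
- main_switch_press (a point): on the face of the far half (white bar) of the black main rocker, 13 mm beyond its pivot; moves with it. V-shaped paddle 42 mm long (unit x), 22 wide; pivot along unit y at x 65, y 40, height 143 mm; surround 52 x 32, 4 mm high. Off: far half slopes up, far end 156 mm above bench, this point 153. On: far half level at 150, near half slopes up and blocks a finger that overlaps the pivot.
- main_switch (a joint): angle of the black main rocker: 0 off, 0.28 rad fully on (a rigid stop: meet it slowly, over 25 N on any control is too hard). No spring: it stays where it is left (friction 0.03 N m, about 2 N on the far half).
- vacuum_switch_press (a point): the same point on the blue vacuum rocker, an identical paddle to the right of the black one: pivot at unit x 65, y -40, height 143 mm.
- vacuum_switch (a joint): angle of the blue vacuum rocker: 0 off, 0.28 rad fully on; same stop and friction as the black one.
- start_top (a point): centre of the top of the round green start button, 28 mm across, standing 15 mm above the plate (158 mm above the bench) when out, in a steel collar 37 mm across and 5 mm high; unit frame x -60, y 40 mm (nearer the operator than the black rocker).
- start (a joint): travel of the green button: 0 out, 0.006 m fully in. Straight down, spring return: 1.7 N to begin, 5 N fully in.
- stop_top (a point): centre of the top of the red mushroom stop button, 40 mm across on a yellow disc, top 167 mm above the bench; unit frame x -60, y -40 mm. Not to be pressed.
- stop (a joint): travel of the red stop button: 0 out, 0.006 m fully in; spring return.
- spray_bottle: loose white spray bottle with red collar and trigger, 76 mm across, 245 mm tall, upright on the bench to the right of the unit; origin at the centre of its underside.
- ink_jar: loose black ink jar, 84 mm across, 90 mm tall, upright on the bench to the right of the unit; origin at the centre of its underside.
- ink_knife: loose ink knife with wooden handle, 250 mm long, lying flat on the bench along its own x, to the right of the jar.
- tape_roll: loose cream roll of masking tape, 100 mm across, 24 mm high, lying flat on the raised middle of the lid (167 mm above the bench), left of the controls; origin at the centre of its underside.
There are look-alikes about, which are no part of the job. Several things have the shape of the spray_bottle; the one meant has the colours described above.

How it is judged:
By the outcome, as a careful person would: the job done as asked, in the order asked, and still so for the second after the job is handed in, with the robot touching nothing.
It also fails if it takes over 45 s, if anything falls off the work surface, if the arm or the gripper's body presses on something with over 40 N, if the wrist force passes 120 N, or if a joint passes its speed limit or range.

## Working session

There is one attempt and no reset: what is moved stays moved. The work goes in short steps, Python scripts to look and compute and a tool call to move; the robot and the scene stay as the last step left them, time stands still between calls to the robot, and variables do not carry over. Pictures are saved under pics/ and viewed, at most 10 in all, crops included, and the job is handed in when it is done.

Besides the shell and the picture viewer there is one more tool, called in YAML: its name, and indented under it one key for each argument. servo_tool: Moves the arm, as the interface text tells. Its arguments: {"type":"object","properties":{"deltas":{"type":"array"},"fingers":{"type":"number"}},"required":["deltas"]}

```bash
mkdir -p pics
python3 - <<'E'
from plant import bot
import cv2
for n in("top","side"):
    im=bot.capture(n); cv2.imwrite(f"pics/{n}0.png",im[:,:,::-1]); m=bot.camera_model(n); print(n,m)
print(bot.get_obs())
E
```

```text
top {'mtx': array([[413.0521257 ,   0.        , 318.06816693],
       [  0.        , 413.0521257 , 195.97726102],
       [  0.        ,   0.        ,   1.        ]]), 'xyz': array([ 373.69969773,  -73.20989082, 1140.54922906]), 'rotation': array([-2.96925052, -0.03102123, -1.5535712 ])}
side {'mtx': array([[424.78808588,   0.        , 319.66827632],
       [  0.        , 424.78808588, 202.63903229],
       [  0.        ,   0.        ,   1.        ]]), 'xyz': array([-199.10813113,  642.33969267,  884.2479649 ]), 'rotation': array([-2.18531146,  0.02402027, -2.38582215])}
{'time': 0.1, 'joint_positions': array([-1.31398873e+00,  3.42647278e-01,  1.52492715e+00,  2.95682819e-05,
        1.27538374e+00, -1.46044834e-01]), 'dq': array([-0.00025149, -0.00105856, -0.00326467, -0.00093357,  0.00256719,
        0.00064607]), 'tau': array([ 1.21259967e-03, -4.32006848e+01, -2.44693476e+01,  7.18639302e-02,
        5.26133215e-02, -4.95519964e-05]), 'tool_pos': array([ 205.73795628, -482.61719023,  226.11547512]), 'tcp_rot': array([-3.14024580e+00, -2.26691706e-04,  4.02843650e-01]), 'contact_force': array([ 0.08279697,  0.82912536, -0.70565517]), 'moment': array([0.01828461, 0.03499665, 0.02167349]), 'finger_force': 0.0, 'grip_width': 92.12603222667313}
```

View pics/top0.png

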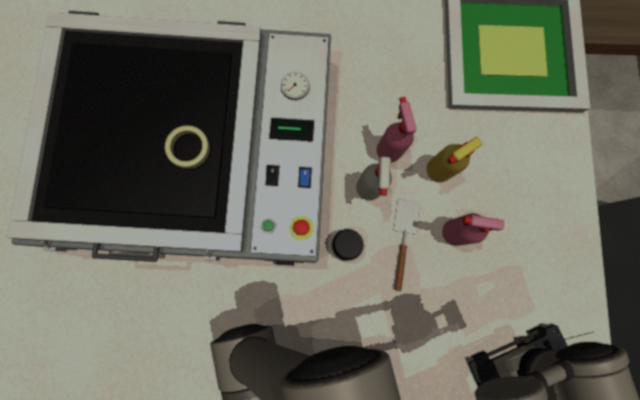

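View pics/side0.png

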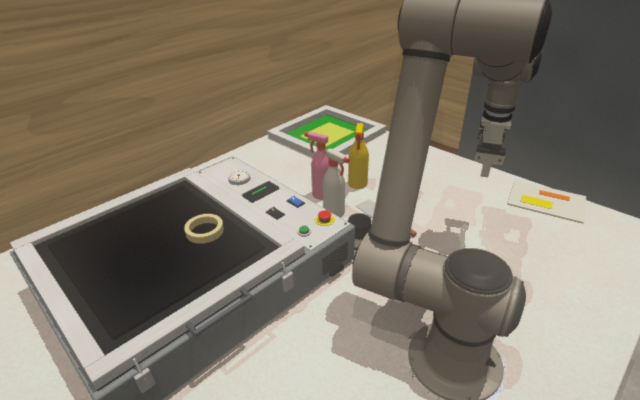

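The top view shows green at (268,226), red at (301,228), the black rocker at (272,176) and blue at (305,177). The side view shows green at (304,230), red at (324,217), black at (275,212) and blue at (296,201). I'll enlarge both.

Run:
```python
import cv2,numpy as np
a=cv2.imread("pics/top0.png")[155:255,245:335]; b=cv2.imread("pics/side0.png")[180:255,250:350]
cv2.imwrite("pics/ct.png",cv2.resize(a,None,fx=6,fy=6,interpolation=2)); cv2.imwrite("pics/cs.png",cv2.resize(b,None,fx=8,fy=8,interpolation=2))
```

```text
(no output)
```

View pics/ct.png

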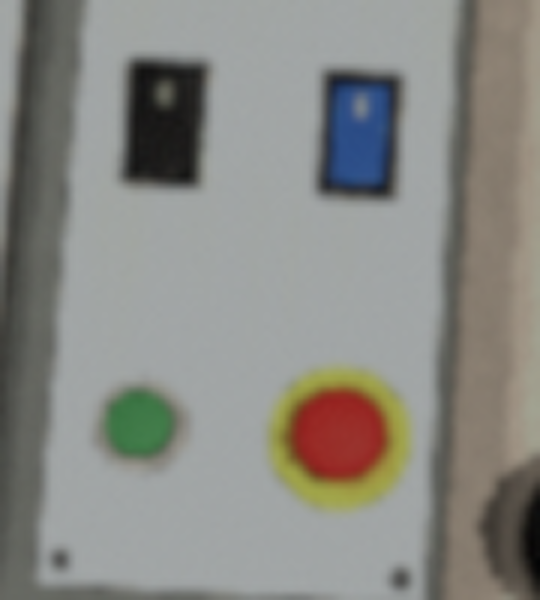

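View pics/cs.png

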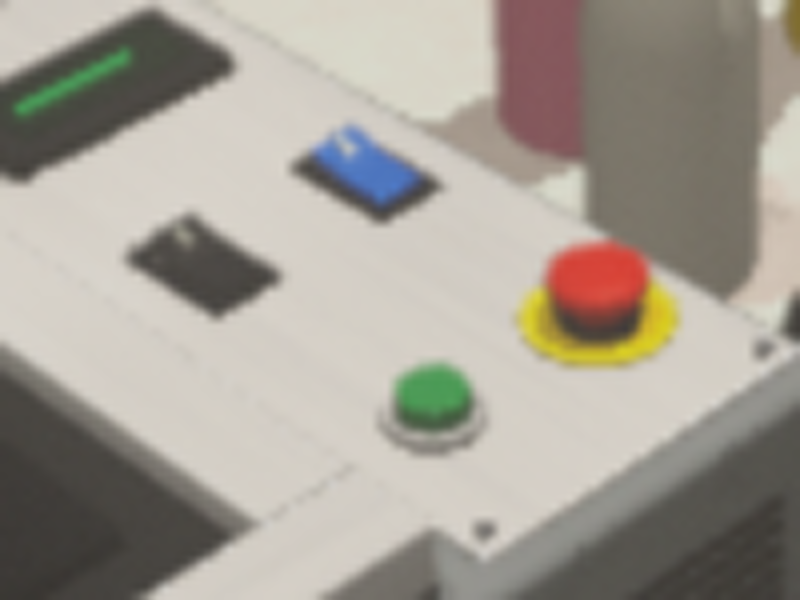

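The crops give the green top at (140,422) and the red top at (339,435), plus the surround corners of both rockers. I'll fit the unit's pose to both views.

```bash
cat > fit.py <<'E'
import numpy as np
from plant import bot
from scipy.optimize import least_squares
from scipy.spatial.transform import Rotation as R
M={n:bot.camera_model(n) for n in("top","side")}
def proj(n,P):
    m=M[n]; c=(P-m["xyz"])@R.from_euler("xyz",m["rotation"]).as_matrix(); q=c@m["mtx"].T; return q[:,:2]/q[:,2:]
def s(x,y,z): return [[x+26*a,y+16*b,z] for a,b in((1,1),(1,-1),(-1,-1),(-1,1))]
U=np.array([[-60,40,158],[-60,-40,167]]+s(65,40,147)+s(65,-40,147),float)
T=np.array([[140,422],[339,435],[130,60],[208,63],[200,187],[122,183],[326,71],[402,75],[395,197],[318,192]])
S=np.array([[433,385],[598,268],[126,257],[188,212],[282,277],[218,318],[292,166],[345,125],[441,184],[382,221]])
T=(T+.5)/6-.5+[245,155]; S=(S+.5)/8-.5+[250,180]
w=np.ones((10,1)); w[[3,7]]=.3
def W(p,U=U): return R.from_euler("z",p[3]).apply(U)+p[:3]
f=lambda p:np.r_[(w*(proj("top",W(p))-T)).ravel(),(w*(proj("side",W(p))-S)).ravel()]
r=least_squares(f,[400,0,0,0],x_scale=[100,100,100,1],loss="soft_l1")
if __name__=="__main__":
    print(r.x); print((f(r.x)).reshape(2,10,2).round(1).tolist())
    print(W(r.x,np.array([[78,40,153],[78,-40,153],[-60,40,158],[-60,-40,167]])))
    for n,c in(("top",T),("side",S)):
        q=least_squares(lambda p:(w*(proj(n,W([p[0],p[1],0,p[2]]))-c)).ravel(),[400,0,0],x_scale=[100,100,1]); print(n,q.x)
E
python3 fit.py
```

```text
[ 5.31685406e+02 -2.43450005e+01 -4.95353899e+00 -3.66779617e-02]
[[[-0.0, 0.0], [0.2, -0.6], [0.1, -0.2], [0.0, 0.0], [-0.1, -0.1], [-0.1, -0.2], [-0.3, -0.1], [-0.0, -0.0], [-0.1, 0.2], [-0.3, 0.2]], [[0.2, 0.6], [0.0, 0.0], [0.1, -0.1], [0.2, 0.3], [0.3, -0.1], [-0.1, -0.4], [-0.2, -0.0], [0.3, 0.3], [0.4, 0.1], [-0.0, -0.0]]]
[[611.09973626  12.76785742 148.04646101]
 [608.16615717 -67.1783377  148.04646101]
 [473.19254968  17.82828135 153.04646101]
 [470.25897059 -62.11791377 162.04646101]]
top [ 5.30562764e+02 -2.47211536e+01 -3.81795349e-02]
side [ 5.26994379e+02 -1.98197859e+01 -3.46860281e-02]
```

servo_tool:
  deltas:
    - [[0,0,-0.025],[0,0,0]]
    - [[0,0,-0.025],[0,0,0]]
    - [[0,0,-0.025],[0,0,0]]
    - [[0,0,-0.025],[0,0,0]]
    - [[0,0,0],[0,0,-9.26]]
    - [[0,0,0],[0,0,-9.26]]
    - [[0,0,0],[0,0,-9.26]]
    - [[0,0,0],[0,0,-9.26]]
    - [[0,0,0],[0,0,-9.26]]
    - [[0,0,0],[0,0,-9.26]]
    - [[0,0,0],[0,0,-9.26]]
  fingers: 0

```text
time: 1.48
tool_pos: [205.8, -482.8, 326.3]
tcp_rot: [-3.141, -0.001, 1.539]
contact_force: [-0.3, 0.2, -0.2]
grip_width: 0.7
finger_force: 0.0
```

servo_tool:
  deltas:
    - [[0.025,0.02,0],[0,0,0]]
    - [[0.025,0.02,0],[0,0,0]]
    - [[0.025,0.02,0],[0,0,0]]
    - [[0.025,0.02,0],[0,0,0]]
    - [[0.025,0.02,0],[0,0,0]]
    - [[0.025,0.02,0],[0,0,0]]
    - [[0.025,0.02,0],[0,0,0]]
    - [[0.025,0.02,0],[0,0,0]]
    - [[0.025,0.02,0],[0,0,0]]
    - [[0.025,0.02,0],[0,0,0]]
    - [[0.025,0.02,0],[0,0,0]]
    - [[0.025,0.02,0],[0,0,0]]
    - [[0.025,0.02,0],[0,0,0]]
    - [[0.025,0.02,0],[0,0,0]]
    - [[0.025,0.02,0],[0,0,0]]
    - [[0.025,0.02,0],[0,0,0]]
    - [[0.025,0.02,0],[0,0,0]]
    - [[0.025,0.02,0],[0,0,0]]
    - [[0.025,0.02,0],[0,0,0]]
    - [[0.025,0.02,0],[0,0,0]]

```text
time: 3.98
tool_pos: [624.4, 2.9, 326.1]
tcp_rot: [-3.141, 0.0, 1.534]
contact_force: [0.2, -1.1, -0.2]
grip_width: 0.4
finger_force: 0.0
```

servo_tool:
  deltas:
    - [[0.005,-0.002,0.03],[0,0,0]]
    - [[0.005,-0.002,0.03],[0,0,0]]
    - [[0,0,0.03],[0,0,0]]
    - [[0,0,0.03],[0,0,0]]
    - [[0,0,0.016],[0,0,0]]
    - [[0,0,0],[0,0,0]]

```text
time: 4.72
tool_pos: [619.7, 12.1, 189.6]
tcp_rot: [-3.139, -0.0, 1.534]
contact_force: [-0.2, -0.7, 0.3]
grip_width: 0.3
finger_force: 0.0
```

Run:
```python
from plant import bot
import cv2,numpy as np
from fit import proj
p=bot.get_obs()["tool_pos"]; print(p)
a=bot.capture("side")[:,:,::-1]; print("side tip",proj("side",p[None]),"top",proj("top",p[None]))
b=bot.capture("top")[:,:,::-1]
a=cv2.resize(a[150:250,230:330],None,fx=4,fy=4,interpolation=2); b=cv2.resize(b[130:230,240:340],None,fx=4,fy=4,interpolation=2)
cv2.imwrite("pics/h1.png",np.hstack([a,b]))
```

```text
[619.73368025  12.14198231 189.62752059]
side tip [[269.17177685 196.58004842]] top [[271.2961411  161.60887294]]
```

View pics/h1.png

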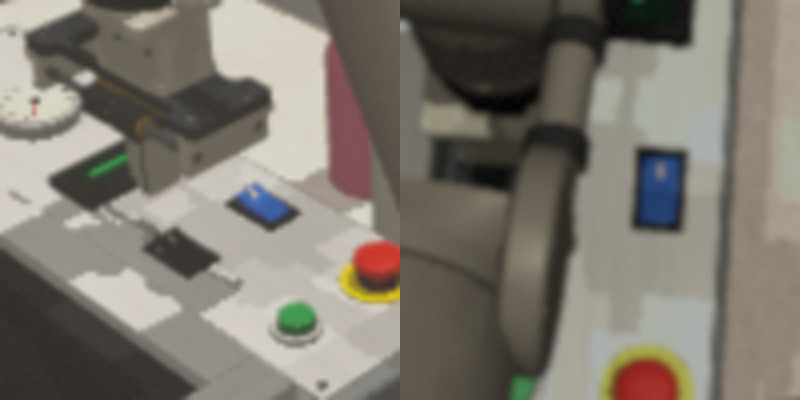

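The side crop shows the shut fingertips, with their lowest corner near (150,195) in the crop, above the timer side of the black rocker's far end. The top view of the black rocker is blocked by the arm. I'll go lower and zoom in.

servo_tool:
  deltas:
    - [[0,0,0.01],[0,0,0]]
    - [[0,0,0.01],[0,0,0]]
    - [[0,0,0],[0,0,0]]

```text
time: 5.2
tool_pos: [619.6, 12.2, 169.6]
tcp_rot: [-3.14, -0.0, 1.534]
contact_force: [-0.1, -0.1, -1.1]
grip_width: 0.9
finger_force: 0.0
```

Run:
```python
from plant import bot
import cv2,numpy as np
from fit import proj,W
p=bot.get_obs()["tool_pos"]; print(p)
a=bot.capture("side")[:,:,::-1]
cv2.imwrite("pics/h2.png",cv2.resize(a[180:235,245:315],None,fx=10,fy=10,interpolation=2))
c=lambda q:((q-[245,180]+.5)*10-.5).round()
for hx,hy in((19,9.5),(9.5,19),(9.5,9.5)):
    print(hx,hy,c(proj("side",p+np.array([[hx,hy,0],[-hx,hy,0],[-hx,-hy,0]]))).tolist())
for P in([530.5,-24,0,-.037],):
    print(c(proj("side",W(np.array(P),np.array([[39,56,147],[39,24,147],[91,56,147],[91,24,147.]])))).tolist())
```

```text
[619.64724712  12.18787566 169.59515424]
19 9.5 [[186.0, 216.0], [271.0, 266.0], [320.0, 237.0]]
9.5 19 [[182.0, 242.0], [225.0, 268.0], [322.0, 211.0]]
9.5 9.5 [[207.0, 228.0], [250.0, 253.0], [298.0, 225.0]]
[[322.0, 382.0], [406.0, 334.0], [209.0, 308.0], [293.0, 263.0]]
```

View pics/h2.png

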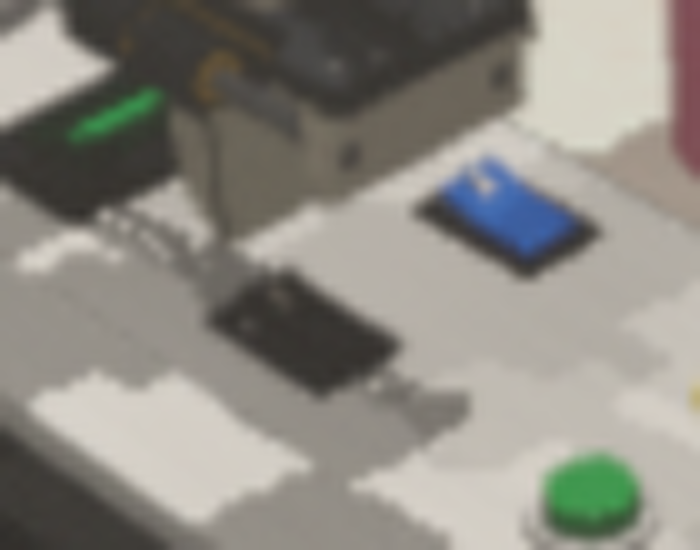

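The lowest tip corner is at about (232,243), with the finger seam near x=213. The surround sits at (207,315), (290,268), (402,345), (322,395). The tip is about ±9–14 mm in x and lies beyond the far half. I'll shift it slightly towards the pivot and press slowly.

servo_tool:
  deltas:
    - [[0.002,-0.004,0.004],[0,0,0]]
    - [[0,0,0.004],[0,0,0]]
    - [[0,0,0.003],[0,0,0]]
    - [[0,0,0.001],[0,0,0]]
    - [[0,0,0.001],[0,0,0]]
    - [[0,0,0.001],[0,0,0]]

```text
time: 6.0
tool_pos: [616.4, 14.2, 156.7]
tcp_rot: [3.141, 0.0, 1.534]
contact_force: [0.5, -0.5, 0.0]
grip_width: 0.2
finger_force: 0.0
```

servo_tool:
  deltas:
    - [[0,0,0.001],[0,0,0]]
    - [[0,0,0],[0,0,0]]

```text
time: 6.25
tool_pos: [616.4, 14.3, 155.8]
tcp_rot: [3.141, 0.0, 1.534]
contact_force: [0.5, 0.6, -0.2]
grip_width: 0.3
finger_force: 0.1
```

servo_tool:
  deltas:
    - [[0,0,0.001],[0,0,0]]
    - [[0,0,0],[0,0,0]]

```text
time: 6.5
tool_pos: [616.7, 14.2, 155.0]
tcp_rot: [3.14, 0.0, 1.534]
contact_force: [0.5, 0.2, -0.2]
grip_width: 0.2
finger_force: 0.8
```

servo_tool:
  deltas:
    - [[0,0,0.001],[0,0,0]]
    - [[0,0,0],[0,0,0]]

```text
time: 6.75
tool_pos: [616.8, 14.2, 154.0]
tcp_rot: [3.14, 0.0, 1.534]
contact_force: [2.5, -0.6, 2.6]
grip_width: 0.2
finger_force: 1.4
```

servo_tool:
  deltas:
    - [[0,0,0.001],[0,0,0]]
    - [[0,0,0],[0,0,0]]

```text
time: 7.0
tool_pos: [616.2, 14.2, 152.6]
tcp_rot: [-3.141, 0.0, 1.534]
contact_force: [1.8, 0.2, 1.0]
grip_width: 0.3
finger_force: 1.0
```

servo_tool:
  deltas:
    - [[0,0,0.001],[0,0,0]]
    - [[0,0,0],[0,0,0]]

```text
time: 7.25
tool_pos: [616.1, 14.3, 151.4]
tcp_rot: [-3.141, 0.0, 1.534]
contact_force: [1.4, 0.3, 1.2]
grip_width: 0.4
finger_force: 0.7
```

Contact came near 155, at about 2 N, as expected. I'll keep going to the stop.

servo_tool:
  deltas:
    - [[0,0,0.001],[0,0,0]]
    - [[0,0,0],[0,0,0]]

```text
time: 7.5
tool_pos: [616.2, 14.3, 150.5]
tcp_rot: [-3.141, 0.0, 1.534]
contact_force: [1.0, -0.7, 1.4]
grip_width: 0.4
finger_force: 0.8
```

servo_tool:
  deltas:
    - [[0,0,0.0005],[0,0,0]]
    - [[0,0,0],[0,0,0]]

```text
time: 7.75
tool_pos: [616.3, 14.3, 150.3]
tcp_rot: [3.142, 0.0, 1.534]
contact_force: [0.5, -0.3, 2.5]
grip_width: 0.7
finger_force: 1.3
```

servo_tool:
  deltas:
    - [[0,0,0.0005],[0,0,0]]
    - [[0,0,0],[0,0,0]]

```text
time: 8.0
tool_pos: [616.3, 14.3, 150.2]
tcp_rot: [3.141, 0.0, 1.534]
contact_force: [-0.3, -0.3, 5.9]
grip_width: 0.7
finger_force: 2.7
```

servo_tool:
  deltas:
    - [[0,0,0.0005],[0,0,0]]
    - [[0,0,0],[0,0,0]]

```text
time: 8.25
tool_pos: [616.4, 14.3, 150.1]
tcp_rot: [3.141, 0.0, 1.534]
contact_force: [-1.0, 1.4, 8.6]
grip_width: 0.5
finger_force: 3.8
```

servo_tool:
  deltas:
    - [[0,0,-0.005],[0,0,0]]
    - [[0,0,-0.01],[0,0,0]]
    - [[0,0,-0.01],[0,0,0]]
    - [[-0.02,0,0],[0,0,0]]
    - [[-0.02,0,0],[0,0,0]]
    - [[-0.02,0,0],[0,0,0]]
    - [[-0.02,0,0],[0,0,0]]
    - [[0,0,0],[0,0,0]]

```text
time: 9.25
tool_pos: [613.2, -67.8, 174.0]
tcp_rot: [-3.141, 0.0, 1.531]
contact_force: [-0.0, 0.8, 0.1]
grip_width: 0.6
finger_force: 0.0
```

Run:
```python
from plant import bot
import cv2,numpy as np
print(bot.get_obs()["tool_pos"])
a=bot.capture("side")[:,:,::-1]
cv2.imwrite("pics/h3.png",cv2.resize(a[160:240,250:350],None,fx=7,fy=7,interpolation=2))
```

```text
[613.24993921 -67.76487432 173.97566483]
```

View pics/h3.png

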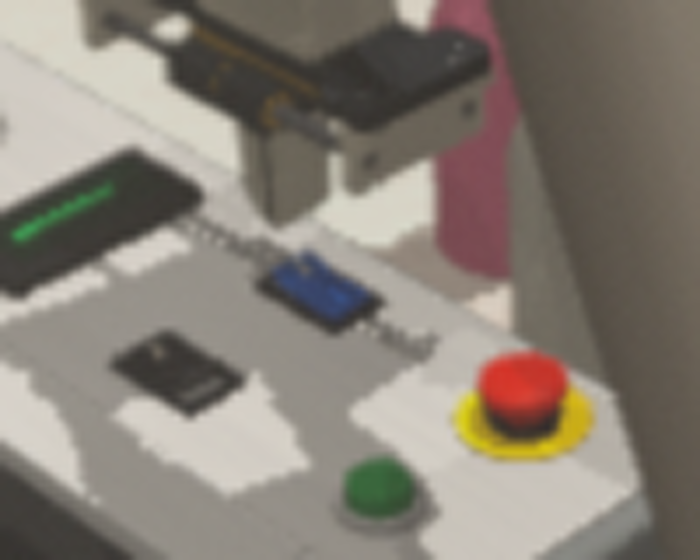

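The black rocker now lies with its far half level and its near half raised. The fingertip is clear and above the far end of the blue rocker at about (275,225). I'll press the blue rocker the same way.

servo_tool:
  deltas:
    - [[0,0,0.006],[0,0,0]]
    - [[0,0,0.006],[0,0,0]]
    - [[0,0,0.004],[0,0,0]]
    - [[0,0,0.001],[0,0,0]]
    - [[0,0,0.001],[0,0,0]]
    - [[0,0,0.001],[0,0,0]]
    - [[0,0,0],[0,0,0]]

```text
time: 10.18
tool_pos: [613.6, -65.7, 155.5]
tcp_rot: [3.141, 0.0, 1.534]
contact_force: [-0.1, 0.4, 1.0]
grip_width: 0.1
finger_force: 0.4
```

servo_tool:
  deltas:
    - [[0,0,0.001],[0,0,0]]
    - [[0,0,0],[0,0,0]]
    - [[0,0,0.001],[0,0,0]]
    - [[0,0,0],[0,0,0]]

```text
time: 10.68
tool_pos: [613.6, -65.8, 153.3]
tcp_rot: [3.141, 0.0, 1.534]
contact_force: [2.1, -0.2, 2.8]
grip_width: 0.1
finger_force: 1.3
```

servo_tool:
  deltas:
    - [[0,0,0.001],[0,0,0]]
    - [[0,0,0],[0,0,0]]

```text
time: 10.92
tool_pos: [613.2, -65.7, 152.0]
tcp_rot: [-3.141, 0.0, 1.534]
contact_force: [0.9, -0.7, 2.3]
grip_width: 0.2
finger_force: 1.0
```

servo_tool:
  deltas:
    - [[0,0,0.001],[0,0,0]]
    - [[0,0,0],[0,0,0]]

```text
time: 11.18
tool_pos: [613.2, -65.6, 151.0]
tcp_rot: [-3.141, -0.0, 1.534]
contact_force: [1.3, -0.9, 1.1]
grip_width: 0.5
finger_force: 0.7
```

servo_tool:
  deltas:
    - [[0,0,0.0005],[0,0,0]]
    - [[0,0,0],[0,0,0]]
    - [[0,0,0.0005],[0,0,0]]
    - [[0,0,0],[0,0,0]]

```text
time: 11.68
tool_pos: [613.4, -65.7, 150.3]
tcp_rot: [3.142, 0.0, 1.534]
contact_force: [0.9, -0.0, 2.8]
grip_width: 0.4
finger_force: 1.2
```

servo_tool:
  deltas:
    - [[0,0,0.0005],[0,0,0]]
    - [[0,0,0],[0,0,0]]

```text
time: 11.92
tool_pos: [613.4, -65.7, 150.2]
tcp_rot: [3.141, 0.0, 1.534]
contact_force: [0.2, 0.3, 5.0]
grip_width: 0.6
finger_force: 2.5
```

servo_tool:
  deltas:
    - [[0,0,0.0005],[0,0,0]]
    - [[0,0,0],[0,0,0]]

```text
time: 12.18
tool_pos: [613.5, -65.6, 150.1]
tcp_rot: [3.141, 0.0, 1.534]
contact_force: [-0.4, 0.6, 6.3]
grip_width: 0.5
finger_force: 3.7
```

servo_tool:
  deltas:
    - [[0,0,-0.005],[0,0,0]]
    - [[0,0,-0.015],[0,0,0]]
    - [[0,0,-0.015],[0,0,0]]
    - [[0.02,0,0],[0,0,0]]
    - [[0.02,0,0],[0,0,0]]
    - [[0.02,0,0],[0,0,0]]
    - [[0.02,0,0],[0,0,0]]
    - [[0,-0.024,0],[0,0,0]]
    - [[0,-0.024,0],[0,0,0]]
    - [[0,-0.024,0],[0,0,0]]
    - [[0,-0.024,0],[0,0,0]]
    - [[0,-0.024,0],[0,0,0]]
    - [[0,-0.025,0],[0,0,0]]
    - [[0,0,0.008],[0,0,0]]
    - [[0,0,0],[0,0,0]]

```text
time: 14.05
tool_pos: [471.8, 20.0, 175.7]
tcp_rot: [-3.141, 0.0, 1.535]
contact_force: [-0.1, 0.8, 0.2]
grip_width: 0.2
finger_force: 0.0
```

Run:
```python
from plant import bot
import cv2,numpy as np
from fit import proj
p=bot.get_obs()["tool_pos"]; print(p)
a=bot.capture("side")[:,:,::-1]
cv2.imwrite("pics/h4.png",cv2.resize(a[170:250,250:350],None,fx=7,fy=7,interpolation=2))
print((proj("side",np.array([p,[471,19.2,158]]))-[250,170])*7)
```

```text
[471.81987105  20.01565572 175.6675803 ]
[[373.3830792  366.32172291]
 [378.41399209 401.83099725]]
```

View pics/h4.png

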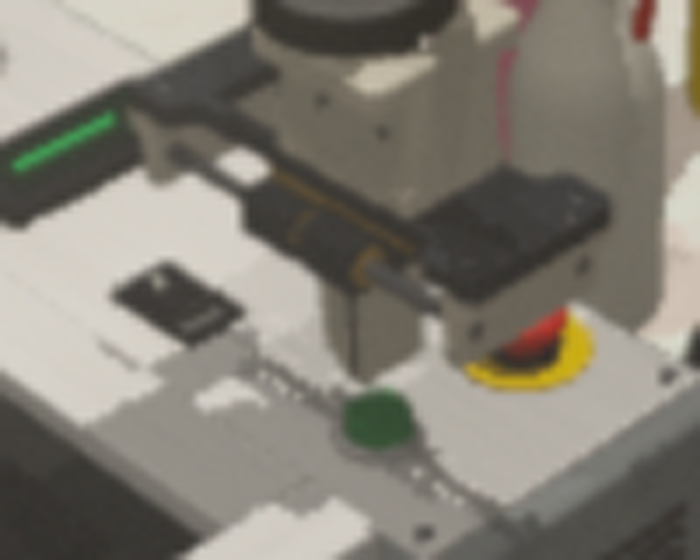

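The tip is over the green button, with its front corner at (365,383) as projected and the button at (378,412). The red button is clear of the tip. I'll press.

servo_tool:
  deltas:
    - [[0,-0.002,0.006],[0,0,0]]
    - [[0,0,0.006],[0,0,0]]
    - [[0,0,0.003],[0,0,0]]
    - [[0,0,0.001],[0,0,0]]
    - [[0,0,0.001],[0,0,0]]
    - [[0,0,0],[0,0,0]]

```text
time: 14.85
tool_pos: [469.5, 19.7, 159.3]
tcp_rot: [3.141, 0.0, 1.534]
contact_force: [-0.2, 0.4, 0.2]
grip_width: 0.0
finger_force: 0.0
```

servo_tool:
  deltas:
    - [[0,0,0.001],[0,0,0]]
    - [[0,0,0.001],[0,0,0]]
    - [[0,0,0],[0,0,0]]

```text
time: 15.22
tool_pos: [469.6, 19.7, 157.4]
tcp_rot: [3.141, 0.0, 1.534]
contact_force: [-0.5, -0.0, 2.2]
grip_width: 0.4
finger_force: 1.0
```

servo_tool:
  deltas:
    - [[0,0,0.001],[0,0,0]]
    - [[0,0,0.001],[0,0,0]]
    - [[0,0,0],[0,0,0]]

```text
time: 15.6
tool_pos: [469.6, 19.7, 155.3]
tcp_rot: [3.141, 0.0, 1.534]
contact_force: [0.3, -0.8, 2.9]
grip_width: 0.6
finger_force: 1.6
```

servo_tool:
  deltas:
    - [[0,0,0.001],[0,0,0]]
    - [[0,0,0.001],[0,0,0]]
    - [[0,0,0],[0,0,0]]

```text
time: 15.98
tool_pos: [469.6, 19.6, 153.2]
tcp_rot: [3.141, 0.0, 1.534]
contact_force: [-0.6, -0.2, 3.5]
grip_width: 0.4
finger_force: 2.1
```

servo_tool:
  deltas:
    - [[0,0,0.001],[0,0,0]]
    - [[0,0,0.0005],[0,0,0]]
    - [[0,0,0],[0,0,0]]

```text
time: 16.35
tool_pos: [469.6, 19.7, 152.2]
tcp_rot: [3.141, 0.0, 1.534]
contact_force: [-1.7, 0.2, 8.7]
grip_width: 0.4
finger_force: 4.3
```

servo_tool:
  deltas:
    - [[0,0,0.0005],[0,0,0]]
    - [[0,0,0],[0,0,0]]

```text
time: 16.6
tool_pos: [469.6, 19.7, 152.1]
tcp_rot: [3.141, 0.0, 1.534]
contact_force: [-2.7, -0.3, 13.1]
grip_width: 0.5
finger_force: 6.2
```

Fully in, at 13 N or less. Now I'll release and retreat.

servo_tool:
  deltas:
    - [[0,0,-0.003],[0,0,0]]
    - [[0,0,-0.004],[0,0,0]]
    - [[0,0,-0.008],[0,0,0]]
    - [[0,0,-0.02],[0,0,0]]
    - [[0,0,-0.03],[0,0,0]]
    - [[0,0,-0.03],[0,0,0]]
    - [[0,0,-0.03],[0,0,0]]
    - [[0,0,-0.03],[0,0,0]]
    - [[0,0,0],[0,0,0]]
    - [[0,0,0],[0,0,0]]

```text
time: 17.85
tool_pos: [468.9, 19.8, 305.3]
tcp_rot: [-3.14, -0.0, 1.534]
contact_force: [0.2, -0.7, -0.5]
grip_width: 0.5
finger_force: 0.0
```

Run:
```python
from plant import bot
import cv2,numpy as np
a=bot.capture("side")[:,:,::-1]
cv2.imwrite("pics/h5.png",cv2.resize(a[170:250,250:350],None,fx=7,fy=7,interpolation=2))
```

```text
(no output)
```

View pics/h5.png

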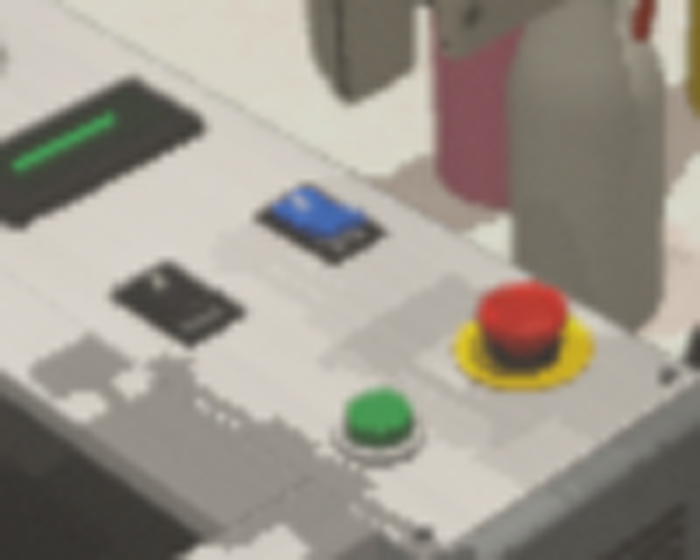

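Both rockers, at (180,305) and (320,225), have their near ends raised, so they are on. The green button at (378,417) is out and red is untouched.

```bash
python3 -c "
from plant import bot
print(bot.close_job())"
```

```text
the job is handed in; nothing more can be done
None
```

I handed the job in at about 18 s: the main and then the vacuum rocker were pushed to their on-stops, and the green start button was then pressed fully in and sprang back, with no control reading above about 13 N and the red stop button and loose items untouched.

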